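# Unstack the culture dishes onto their cooling stands

### The arm

A 6-joint arm with a two-finger parallel gripper is mounted at the origin on the work surface. World frame = base frame: x ahead of the robot, y to its left, z up, the work surface at z = 0. Lengths are in mm, angles in degrees, forces in N, time in s.
With the tool pointing down it reaches from about 350 to 850 mm from the base axis. Payload 8.1 kg.
Tool frame: the origin (TCP) lies midway between the tips of the shut fingers; the grasp point (between the pads) lies 19 mm behind it (r.pinch_z is the distance from the TCP to the grasp point, in mm); z points along the fingers, y is the line along which they close (so a half turn about z gives the same grasp; the last joint's range is limited). The gripper opens to 85 mm and grips with 20 to 120 N. Pads are 22 mm wide; open, the fingers measure 114 mm over their backs; the gripper's body (76 mm by 85 mm) begins 54 mm behind the grasp point. The pads swing forward as they close: fully open they stand 13 mm farther back than shut.
Start: joints at [69.42, 7.471, 85.268, -0, 87.261, -4.893], TCP at [162.213, 577.661, 231.292] pointing down, gripper open.
Joint ranges: [-169.43, 169.43], [-51.17, 129.36], [1.28, 143.12], [-76.62, 256.62], [0, 156.53], [-152.29, 152.29]. Speed limits (degrees/s): [136.94, 136.94, 159.86, 180, 180, 180].

### API

Orientations are given as [roll, pitch, yaw] about the fixed x, y, z axes, in that order (R = Rz(yaw) Ry(pitch) Rx(roll)).
In Python, from bench import sensors, optics, job, r gives the robot as it stands.
- The arm moves only by the tool play_rows, never from a script. Its argument "motion" is a list that holds one entry, the list of rows, each a list of 6 numbers: the shift along the tool's x, y, z in cm, then the turn, a rotation vector about the tool's x, y, z in degrees. In form: [[[x, y, z, ax, ay, az], ...]]. A call has 1 to 5 rows; each row is the pose to reach, as a shift and turn from the pose commanded when the call began, along the tool's axes at that moment; what a row does not reach only later rows make up. A row lasts 1/10 s, in which the tool goes at most 50 mm and 8.59 degrees, less where a joint would pass 70% of its speed; a pose out of reach is approached as far as the arm can. A call with a gripper value outside its range is refused whole. "jaw" is the opening, from 0 (shut) to 1 (fully open), set as the call begins (left out, the last holds). The fingers move at their own pace and stop on an object; "squeeze" is the grip in N (left out, the last holds). Time passes only in rows, so rows that repeat a pose let the fingers close. It gives the time, the measured TCP pose, the force, the opening and the grip force at its end, in the units of the state.
- sensors.sense(): the state, without advancing time (a new reading comes with each control period).
- optics.snapshot(name): name is "scene" or "top" or "wrist"; returns a dict with "pixels" (420x560x3 uint8, red, green, blue), "mtx" (3x3 intrinsics, pixels), "R" (3x3) and "t" (3): a world point X has camera coordinates R X + t; the wrist camera has in their place "T_tool_cam" (4x4, takes a point from camera to tool coordinates, whose origin is the TCP and whose axes are the flange's). Camera axes: x right, y down, z forward; pixel columns grow to the right and rows downward; lengths in mm; the calibration is good to about 2 mm. A picture is of the moment at which its call begins: read the wrist's pose just before it. There is no depth.
- job.hand_in(): hands the job in; it is judged then, once.
The state is a dict: "time": time; "joint_pos": joint angles; "qd": joint speeds; "joint_efforts": joint torques, N m; "tool_pos": TCP position; "tcp_rot": TCP orientation; "ft_force": force on the tool from outside, world axes, zero at the start; "wrist_torque": the same for the moment, N m; "finger_gap": finger opening in mm; "grip_force": force on a finger pad.
Only numpy, scipy, OpenCV 4.12 (cv2) and the standard library are available. Lean on these libraries where they do the work, as an engineer would, in place of code of your own. Each camera call takes 0.05 s, during which the arm holds its last target. There are 200 camera calls.

### The job

The five freshly poured culture dishes stand in two crooked stacks. Take the stacks apart and set each dish flat and centred on the cooling stand whose ring has the colour of its medium. Keep the dishes level and set them down, do not drop them.

Things in the scene. Friction and masses are not known exactly. Their poses are not given: they have to be found in the camera images.
- dish_magenta: closed culture dish with magenta medium: a plain rigid cylinder 56 mm in diameter and 16 mm tall under a thin clear lid that does not come off, 25 to 50 g; loose. Origin at the centre of its underside, z up. At the start it stands in a stack: the bottom dish on the table, each further dish shifted 12 to 16 mm sideways on the one below; one stack of three and one of two.
- dish_blue: closed culture dish with blue medium: a plain rigid cylinder 56 mm in diameter and 16 mm tall under a thin clear lid that does not come off, 25 to 50 g; loose. Origin at the centre of its underside, z up. At the start it stands in a stack: the bottom dish on the table, each further dish shifted 12 to 16 mm sideways on the one below; one stack of three and one of two.
- dish_green: closed culture dish with green medium: a plain rigid cylinder 56 mm in diameter and 16 mm tall under a thin clear lid that does not come off, 25 to 50 g; loose. Origin at the centre of its underside, z up. At the start it stands in a stack: the bottom dish on the table, each further dish shifted 12 to 16 mm sideways on the one below; one stack of three and one of two.
- dish_yellow: closed culture dish with yellow medium: a plain rigid cylinder 56 mm in diameter and 16 mm tall under a thin clear lid that does not come off, 25 to 50 g; loose. Origin at the centre of its underside, z up. At the start it stands in a stack: the bottom dish on the table, each further dish shifted 12 to 16 mm sideways on the one below; one stack of three and one of two.
- dish_black: closed culture dish with black medium: a plain rigid cylinder 56 mm in diameter and 16 mm tall under a thin clear lid that does not come off, 25 to 50 g; loose. Origin at the centre of its underside, z up. At the start it stands in a stack: the bottom dish on the table, each further dish shifted 12 to 16 mm sideways on the one below; one stack of three and one of two.
- stand_magenta: cooling stand with a magenta ring: a flat disc 90 mm in diameter and 8 mm high, fixed to the table, with a white middle 64 mm in diameter (level with the ring to within 1 mm) on which the dish is set. Origin at the centre of its underside, so the dish rests 8 mm above it; z up.
- stand_blue: cooling stand with a blue ring: a flat disc 90 mm in diameter and 8 mm high, fixed to the table, with a white middle 64 mm in diameter (level with the ring to within 1 mm) on which the dish is set. Origin at the centre of its underside, so the dish rests 8 mm above it; z up.
- stand_green: cooling stand with a green ring: a flat disc 90 mm in diameter and 8 mm high, fixed to the table, with a white middle 64 mm in diameter (level with the ring to within 1 mm) on which the dish is set. Origin at the centre of its underside, so the dish rests 8 mm above it; z up.
- stand_yellow: cooling stand with a yellow ring: a flat disc 90 mm in diameter and 8 mm high, fixed to the table, with a white middle 64 mm in diameter (level with the ring to within 1 mm) on which the dish is set. Origin at the centre of its underside, so the dish rests 8 mm above it; z up.
- stand_black: cooling stand with a black ring: a flat disc 90 mm in diameter and 8 mm high, fixed to the table, with a white middle 64 mm in diameter (level with the ring to within 1 mm) on which the dish is set. Origin at the centre of its underside, so the dish rests 8 mm above it; z up.
Not all that is in view belongs to the job. What is shaped like the stand_black but red is not meant.

How it is judged:
By the outcome, as a careful person would: the job done as asked, in the order asked, and still so for the second after the job is handed in, with the robot touching nothing.
It also fails if it takes over 112 s, if anything falls off the work surface, if the arm or the gripper's body presses on something with over 40 N, if the wrist force passes 120 N, or if a joint passes its speed limit or range.

## Working session

There is one attempt and no reset: what is moved stays moved. The work goes in short steps, Python scripts to look and compute and a tool call to move; the robot and the scene stay as the last step left them, time stands still between calls to the robot, and variables do not carry over. Pictures are saved under pics/ and viewed, at most 14 in all, crops included, and the job is handed in when it is done.

Besides the shell and the picture viewer there is one more tool, called after ">>>" as name([rows], argument=value, ...), one row to a line, values as JSON. play_rows: Moves the arm, as the interface text tells. Its arguments: {"type":"object","properties":{"motion":{"type":"array","items":{"type":"array","items":{"type":"array","items":{"type":"number"}}}},"jaw":{"type":"number"},"squeeze":{"type":"number"}},"required":["motion"]}

```bash
ls; mkdir -p pics; python3 - <<'E'
from bench import sensors, optics, job, r
import cv2
for n in("scene","top"):
    s=optics.snapshot(n); cv2.imwrite(f"pics/{n}0.png",s["pixels"][:,:,::-1])
    print(n,s["mtx"],s["R"],s["t"])
print(sensors.sense(), r.pinch_z)
E
```

```text
pics
scene [[485.27746928   0.         276.59549267]
 [  0.         485.27746928 207.00433918]
 [  0.           0.           1.        ]] [[-0.85544598  0.51761964 -0.0167955 ]
 [ 0.41763921  0.67030952 -0.61340251]
 [-0.306251   -0.53174717 -0.78959184]] [ 436.92711478 -172.31107358 1419.27143883]
top [[510.94406885   0.         288.05888474]
 [  0.         510.94406885 203.73440889]
 [  0.           0.           1.        ]] [[ 0.0144793  -0.99989414 -0.00143166]
 [-0.97750535 -0.01385376 -0.21045512]
 [ 0.21041301  0.0044467  -0.97760247]] [ -18.76613429  553.86103182 1161.08258176]
{'time': 0.1, 'joint_pos': array([ 6.94176628e+01,  7.51028331e+00,  8.53227825e+01, -1.19885122e-03,
        8.72624687e+01, -4.89200317e+00]), 'qd': array([ 0.01136756, -0.04626024, -0.11062139, -0.00945021,  0.00498022,
        0.04262614]), 'joint_efforts': array([ 8.62619363e-04, -5.70960224e+01, -5.01932895e+01, -2.60139786e-04,
        8.41456815e-03, -5.43428223e-05]), 'tool_pos': array([162.06276837, 577.18268996, 230.35699406]), 'tcp_rot': array([-1.79904711e+02, -6.95394455e-03,  1.64309718e+02]), 'ft_force': array([-0.11945565,  0.08231755,  0.13291047]), 'wrist_torque': array([ 0.0310817 ,  0.00773733, -0.03634518]), 'grip_force': 0.0, 'finger_gap': 84.98282714583883} 18.700000000000003
```

View pics/top0.png

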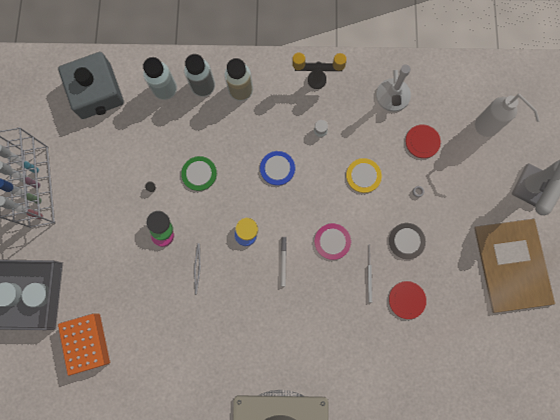

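View pics/scene0.png

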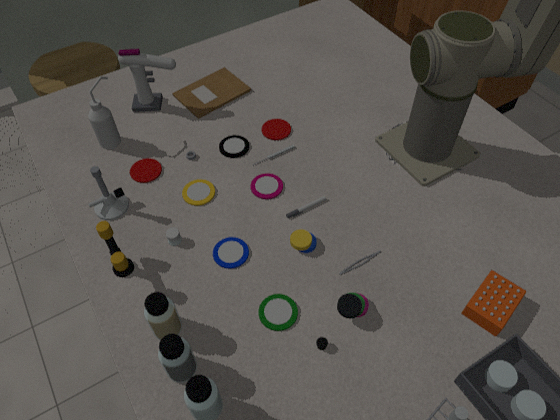

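```bash
cat > h.py <<'E'
import cv2, numpy as np
from bench import sensors, optics, job, r
def back(s,uv,z):
    R,t,K=map(np.asarray,(s["R"],s["t"],s["mtx"]))
    d=R.T@np.linalg.inv(K)@np.c_[uv,np.ones(len(uv))].T
    c=-R.T@t
    return (c[:,None]+d*((z-c[2])/d[2])).T
def proj(s,X):
    p=s["K"] if 0 else np.asarray(s["mtx"])@(np.asarray(s["R"])@np.asarray(X,float)+s["t"]); return p[:2]/p[2]
def fitc(P):
    P=P[:,:2]; keep=np.ones(len(P),bool)
    for _ in range(4):
        q=P[keep]; a,*_=np.linalg.lstsq(np.c_[2*q,np.ones(len(q))],(q**2).sum(1),rcond=None)
        rad=np.sqrt(a[2]+a[0]**2+a[1]**2); e=abs(np.hypot(*(P-a[:2]).T)-rad); keep=e<max(1.5,2*np.median(e))
    return a[:2].round(1),round(rad,1),round(e[keep].mean(),2)
def wrist():
    st=sensors.sense(); s=optics.snapshot("wrist")
    from scipy.spatial.transform import Rotation as Ro
    T=np.eye(4); T[:3,:3]=Ro.from_euler("xyz",st["tcp_rot"],degrees=True).as_matrix(); T[:3,3]=st["tool_pos"]
    C=np.linalg.inv(T@np.asarray(s["T_tool_cam"])); s["R"],s["t"]=C[:3,:3],C[:3,3]
    return s
UP=8
def circle(s,uv,half,z,kind,val=None):
    """sub-pixel contour in an upscaled window; kind: white (stand middle) or hue (lo,hi)"""
    u,v=map(int,uv); x0,y0=u-half,v-half
    w=cv2.resize(s["pixels"][y0:v+half,x0:u+half],None,fx=UP,fy=UP,interpolation=cv2.INTER_CUBIC)
    h=cv2.cvtColor(w,cv2.COLOR_RGB2HSV).astype(int)
    if kind=="white": m=(h[...,2]>190)&(h[...,1]<40) if val is None else val(h)
    elif kind=="hue": m=(abs((h[...,0]-val+90)%180-90)<12)&(h[...,1]>110)
    else: m=h[...,2]<70
    cs,_=cv2.findContours(m.astype(np.uint8),cv2.RETR_EXTERNAL,cv2.CHAIN_APPROX_NONE)
    c=max(cs,key=cv2.contourArea)[:,0]
    return fitc(back(s,(c+.5)/UP+[x0-.5+.5/1-.0-.5+.0,y0-.5],z) if 0 else back(s,(c+.5)/UP-.5+[x0,y0],z))
E
python3 - <<'E'
from h import *
seeds={"green":(198,174),"blue":(277,168),"yellow":(364,175),"magenta":(332,241),"black":(407,240)}
t=optics.snapshot("top"); sc=optics.snapshot("scene")
for n,uv in seeds.items():
    a=circle(t,uv,10,8,"white") if 0 else circle(t,uv,20,8,"white")
    X=[*a[0],8]; print(n,a,circle(sc,proj(sc,X),20,8,"white"), t["pixels"][uv[1],uv[0]])
print(circle(t,(246,228),20,32,"hue",25)); print(circle(t,(157,222),20,48,"dark"))
print(t["pixels"][228,246],t["pixels"][222,157])
for n,c in(("topA",t["pixels"][195:265,125:285]),): cv2.imwrite("pics/topA.png",cv2.resize(c[:,:,::-1],None,fx=5,fy=5,interpolation=cv2.INTER_CUBIC))
c=sc["pixels"][215:330,280:380]; cv2.imwrite("pics/scA.png",cv2.resize(c[:,:,::-1],None,fx=5,fy=5,interpolation=cv2.INTER_CUBIC))
E
```

```text
Traceback (most recent call last):
  File "h.py", line 32, in circle
    c=max(cs,key=cv2.contourArea)[:,0]
      ~~~^^^^^^^^^^^^^^^^^^^^^^^^
ValueError: max() iterable argument is empty
```

```bash
cat > tmp.py <<'E'
import re
s=open('h.py').read(); s=s[:s.index('UP=8')]
s+='''UP=8
def circle(s,uv,half,z,kind="seg",far=9):
    """contour of the patch at uv that differs from what lies 'far' px away: threshold halfway, then circle fit on plane z"""
    u,v=int(round(uv[0])),int(round(uv[1])); x0,y0=u-half,v-half
    w=cv2.resize(s["pixels"][y0:v+half,x0:u+half],None,fx=UP,fy=UP,interpolation=cv2.INTER_CUBIC).astype(float)
    c0=w[half*UP-8:half*UP+8,half*UP-8:half*UP+8].mean((0,1))
    a=np.linspace(0,2*np.pi,36,endpoint=False)
    c1=np.median([w[int((half+far*np.sin(q))*UP)][int((half+far*np.cos(q))*UP)] for q in a],axis=0)
    m=((w-c0)@(c1-c0)/((c1-c0)@(c1-c0))<.5)&(np.linalg.norm(w-c0,axis=2)<.75*np.linalg.norm(c1-c0))
    _,l=cv2.connectedComponents(m.astype(np.uint8)); m=l==l[half*UP,half*UP]
    cs,_=cv2.findContours(m.astype(np.uint8),cv2.RETR_EXTERNAL,cv2.CHAIN_APPROX_NONE)
    c=max(cs,key=cv2.contourArea)[:,0]
    return fitc(back(s,(c+.5)/UP-.5+[x0,y0],z))
def save(s,name,u0,u1,v0,v1,k=5):
    cv2.imwrite(name,cv2.resize(s["pixels"][v0:v1,u0:u1,::-1],None,fx=k,fy=k,interpolation=cv2.INTER_CUBIC))
'''
open('h.py','w').write(s)
E
python3 tmp.py
python3 - <<'E'
from h import *
seeds={"green":(198,174),"blue":(277,168),"yellow":(364,175),"magenta":(332,241),"black":(407,240)}
t=optics.snapshot("top"); sc=optics.snapshot("scene")
save(t,"pics/topA.png",125,285,195,265); save(sc,"pics/scA.png",280,380,215,330)
for n,uv in seeds.items():
    a=circle(t,uv,24,8,far=16); X=[*a[0],8]; print(n,a,circle(sc,proj(sc,X),24,8,far=13))
print(circle(t,(246,228),22,32,far=15)); print(circle(t,(157,222),22,48,far=15))
print(circle(sc,(302,239),20,32,far=13)); print(circle(sc,(350,305),20,48,far=13))
E
```

```text
green (array([642.2, 216.9]), np.float64(31.8), np.float64(0.22)) (array([639.4, 217.3]), np.float64(31.0), np.float64(0.27))
blue (array([659. ,  18.6]), np.float64(31.7), np.float64(0.25)) (array([656.3,  18.9]), np.float64(31.9), np.float64(0.3))
yellow (array([ 642.6, -200. ]), np.float64(31.8), np.float64(0.23)) (array([ 640., -200.]), np.float64(31.8), np.float64(0.39))
magenta (array([ 473.4, -120.5]), np.float64(31.6), np.float64(0.24)) (array([ 470.8, -120.8]), np.float64(32.0), np.float64(0.32))
black (array([ 477.3, -303.6]), np.float64(31.6), np.float64(0.24)) (array([ 474.8, -303.9]), np.float64(31.9), np.float64(0.39))
(array([497.7,  89.2]), np.float64(26.5), np.float64(0.31))
(array([494.7, 296.2]), np.float64(37.7), np.float64(2.96))
(array([496.6,  90.6]), np.float64(26.9), np.float64(0.33))
(array([508.1, 306.6]), np.float64(28.7), np.float64(0.54))
```

View pics/topA.png

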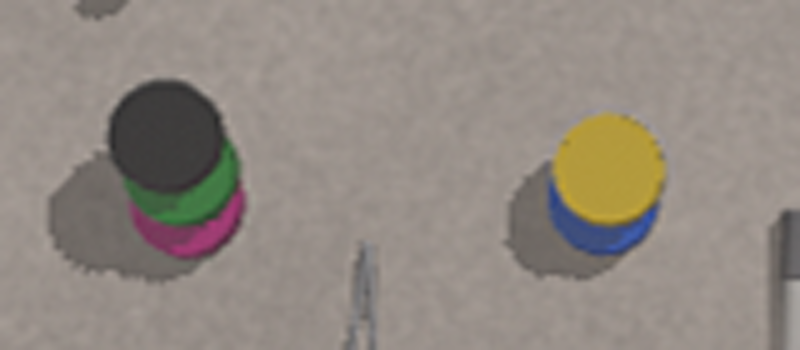

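View pics/scA.png

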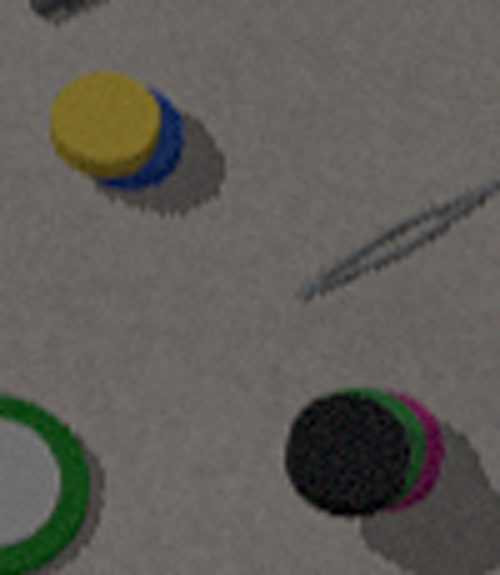

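>>> play_rows([
  [[-8,-3.3,0,0,0,-3],[-16,-6.6,0,0,0,-6],[-20,-8.3,0,0,0,-9],[-24,-10,0,0,0,-12.5],[-24,-10,0,0,0,-15.7]],
], jaw=1, squeeze=30)

```text
time: 0.8
tool_pos: [359.6, 421.3, 231.5]
tcp_rot: [180.0, 0.0, -179.8]
ft_force: [0.6, 0.4, -0.4]
finger_gap: 85.1
grip_force: 0.0
```

```bash
python3 - <<'E'
from h import *
t=optics.snapshot("top")
print(back(t,[(158.0,221.8)],48), sensors.sense()["tcp_rot"],sensors.sense()["tool_pos"])
E
```

```text
[[507.81174108 299.69179175  48.        ]] [-179.83737198    0.2109336  -179.86486211] [365.49268484 416.5020664  231.40163004]
```

>>> play_rows([
  [[-4,-3.3,0,0,0,0],[-8,-6.6,0,0,0,0],[-11.5,-9.5,0,0,0,0],[-13.9,-11.5,0,0,0,0],[-13.9,-11.5,0,0,0,0]],
])

```text
time: 1.35
tool_pos: [500.1, 304.8, 231.0]
tcp_rot: [-179.9, 0.0, 179.7]
ft_force: [0.1, 1.3, -0.3]
finger_gap: 85.4
grip_force: 0.0
```

```bash
python3 - <<'E'
from h import *
w=wrist(); save(w,"pics/w1.png",0,560,0,420,1); st=sensors.sense();print(st["tool_pos"],st["tcp_rot"],-w["R"].T@w["t"],w["R"],w["mtx"])
for p in((507.8,299.7,48),(500,302,48)): print(proj(w,p))
E
```

```text
[498.5495994  306.35812356 230.98253533] [-1.79985186e+02 -2.42518975e-02  1.79800149e+02] [428.22361835 304.97988481 372.7699143 ] [[ 0.00418944  0.99999066 -0.00106207]
 [ 0.96020297 -0.00372613  0.27927832]
 [ 0.27927175 -0.00218983 -0.96020961]] [[314.0981292    0.         282.70917875]
 [  0.         314.0981292  209.63511845]
 [  0.           0.           1.        ]]
[278.38290619 196.21679613]
[280.50014528 189.03251996]
```

View pics/w1.png

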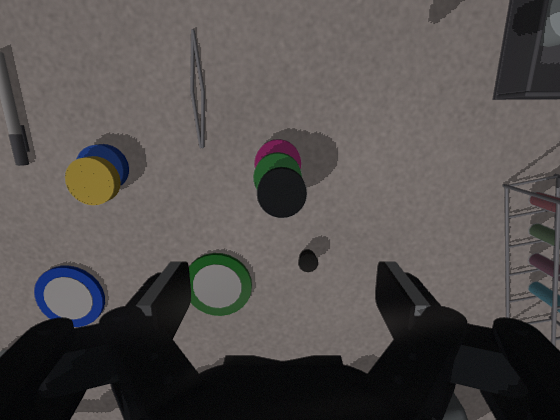

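```bash
python3 - <<'E'
from h import *
for i in range(2):
    w=wrist(); st=sensors.sense(); print(st["tool_pos"],st["tcp_rot"])
    print("black",circle(w,(282,193),40,48,far=30),"yellow",circle(w,(93,181),40,32,far=32))
    print("green stand",circle(w,(217,286),40,8,far=30),"blue st",circle(w,(70,295),36,8,far=31))
save(w,"pics/w2.png",235,325,130,225,6)
E
```

```text
[497.54779483 307.45470763 231.01682702] [ 1.79994520e+02 -4.19089583e-02  1.79901701e+02]
black (array([494.4, 304.7]), np.float64(34.0), np.float64(1.97)) yellow (array([494.2,  91. ]), np.float64(26.5), np.float64(0.11))
green stand (array([637.9, 217.8]), np.float64(31.6), np.float64(0.14)) blue st (array([654.9,  20. ]), np.float64(31.5), np.float64(0.16))
[496.96145028 308.13734288 231.09159204] [ 1.79987101e+02 -3.99357375e-02  1.79985487e+02]
black (array([493.9, 305.4]), np.float64(34.5), np.float64(1.95)) yellow (array([494.3,  91.1]), np.float64(26.4), np.float64(0.12))
green stand (array([637.9, 217.9]), np.float64(31.5), np.float64(0.15)) blue st (array([654.9,  20. ]), np.float64(31.5), np.float64(0.14))
```

View pics/w2.png

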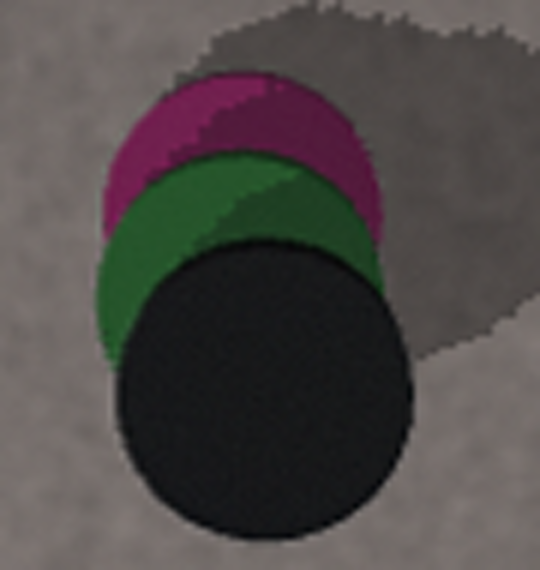

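```bash
python3 - <<'E'
from h import *
w=wrist(); st=sensors.sense(); print(st["tool_pos"],st["tcp_rot"],st["qd"].round(2))
print(back(w,[(278.7,194.7),(278.7,169.5),(278.7,219.5),(254,194.7),(303.5,194.7)],48))
E
```

```text
[496.60144692 308.5574115  231.16294383] [ 1.79988401e+02 -3.53099311e-02 -1.79946435e+02] [ 0.66 -0.37  0.18 -0.21  0.01 -0.28]
[[502.77893123 303.68241974  48.        ]
 [475.90400789 303.77185099  48.        ]
 [530.45685318 303.59031635  48.        ]
 [502.78323736 277.4439167   48.        ]
 [502.77460749 330.02816058  48.        ]]
```

>>> play_rows([
  [[-0.4,-0.3,4.5,0,0,0],[-0.85,-0.65,9,0,0,0],[-0.85,-0.65,12,0,0,0],[-0.85,-0.65,14,0,0,0],[-0.85,-0.65,14,0,0,0]],
])

```text
time: 2.05
tool_pos: [502.3, 301.2, 87.3]
tcp_rot: [-179.8, -0.4, -179.9]
ft_force: [0.1, 0.3, 0.2]
finger_gap: 85.9
grip_force: 0.0
```

>>> play_rows([
  [[0,0,0,0,0,0],[0,0,0,0,0,0],[0,0,0,0,0,0]],
])

```text
time: 2.35
tool_pos: [507.0, 302.2, 93.5]
tcp_rot: [179.9, 0.2, -180.0]
ft_force: [0.5, 0.2, 0.3]
finger_gap: 85.5
grip_force: 0.0
```

```bash
cat >> h.py <<'E'
def blob(s,f,z,lo=300):
    """largest blob of boolean f(hsv) away from the fingers, circle fit of its lower (near) arc on plane z"""
    h=cv2.cvtColor(s["pixels"],cv2.COLOR_RGB2HSV).astype(int); m=f(h).astype(np.uint8); m[lo:]=0
    cs,_=cv2.findContours(m,cv2.RETR_EXTERNAL,cv2.CHAIN_APPROX_NONE); c=max(cs,key=cv2.contourArea)
    x,y,w,hh=cv2.boundingRect(c); return (x,y,w,hh),fitc(back(s,c[:,0],z))
E
python3 - <<'E'
from h import *
w=wrist(); st=sensors.sense(); print(st["tool_pos"],st["tcp_rot"][2])
print(blob(w,lambda h:h[...,2]<45,48,330)); print(proj(w,(505,303,48)))
save(w,"pics/w3.png",0,560,0,420,1)
E
```

```text
[506.92449656 301.9727418   93.22580459] -179.9716822882188
((243, 187, 83, 83), (array([503.1, 303. ]), np.float64(26.8), np.float64(0.64)))
[284.31470711 232.77497919]
```

View pics/w3.png

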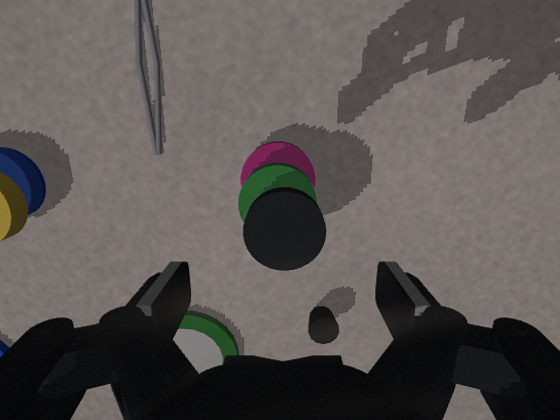

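>>> play_rows([
  [[0.2,0.1,2.5,0,0,0],[0.2,0.1,4.5,0,0,0],[0.2,0.1,5.6,0,0,0],[0.2,0.1,6,0,0,0],[0.2,0.1,6.1,0,0,0]],
])

```text
time: 2.9
tool_pos: [504.1, 302.3, 30.5]
tcp_rot: [180.0, 0.0, -180.0]
ft_force: [-0.8, -1.1, -0.4]
finger_gap: 85.2
grip_force: 0.0
```

>>> play_rows([
  [[0,0,0,0,0,0],[0,0,0,0,0,0],[0,0,0,0,0,0],[0,0,0,0,0,0],[0,0,0,0,0,0]],
])

```text
time: 3.4
tool_pos: [504.1, 302.3, 30.6]
tcp_rot: [180.0, 0.0, -180.0]
ft_force: [-0.8, -0.1, -0.3]
finger_gap: 85.2
grip_force: 0.0
```

>>> play_rows([
  [[0,0,-0.1,0,0,0],[0,0,-0.1,0,0,0],[0,0,-0.1,0,0,0],[0,0,-0.1,0,0,0],[0,0,-0.1,0,0,0]],
], jaw=0.7, squeeze=25)

```text
time: 3.9
tool_pos: [503.9, 302.2, 31.2]
tcp_rot: [-180.0, -0.0, -180.0]
ft_force: [-0.5, 0.2, 0.8]
finger_gap: 59.7
grip_force: 0.0
```

>>> play_rows([
  [[0,0,0,0,0,0],[0,0,0,0,0,0],[0,0,0,0,0,0],[0,0,0,0,0,0],[0,0,0,0,0,0]],
], jaw=0.5)

```text
time: 4.4
tool_pos: [504.2, 302.3, 31.5]
tcp_rot: [180.0, 0.0, -180.0]
ft_force: [1.4, 0.2, 1.6]
finger_gap: 54.8
grip_force: 26.6
```

>>> play_rows([
  [[0,0,-0.5,0,0,0],[0,0,-1.5,0,0,0],[0,0,-3,0,0,0],[0,0,-4,0,0,0],[0,0,-4.5,0,0,0]],
])

```text
time: 4.9
tool_pos: [505.1, 302.8, 78.8]
tcp_rot: [179.9, 0.2, -180.0]
ft_force: [-0.9, -0.0, 0.6]
finger_gap: 54.8
grip_force: 26.5
```

```bash
python3 - <<'E'
from h import *
w=wrist(); st=sensors.sense(); print(st["tool_pos"],st["grip_force"],st["finger_gap"])
save(w,"pics/w4.png",0,560,0,420,1)
E
```

```text
[505.19943399 302.88376025  78.9926119 ] 26.495978236198425 54.82931286697936
```

View pics/w4.png

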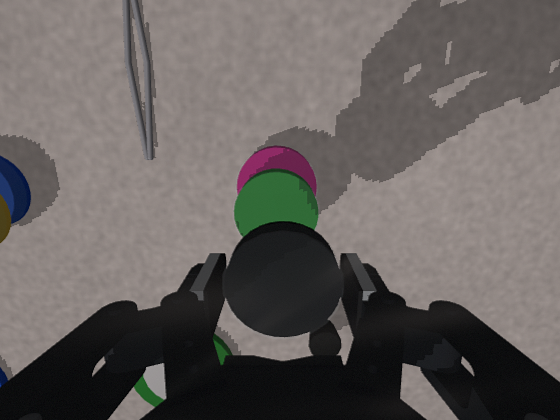

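>>> play_rows([
  [[0,-2,-2,0,0,0],[0,-5,-4,0,0,0],[0,-9,-4,0,0,0],[0,-13.5,-4,0,0,0],[0,-18,-4,0,0,0]],
])

```text
time: 5.45
tool_pos: [503.7, 120.9, 116.5]
tcp_rot: [-180.0, 0.0, -179.9]
ft_force: [-0.4, -0.5, -0.1]
finger_gap: 54.7
grip_force: 26.7
```

>>> play_rows([
  [[0.3,-4.5,0,0,0,0],[0.6,-9,0,0,0,0],[1,-13.5,0,0,0,0],[1.4,-18,0,0,0,0],[1.8,-22.5,0,0,0,0]],
])

```text
time: 5.95
tool_pos: [485.4, -104.4, 116.4]
tcp_rot: [-180.0, 0.0, -180.0]
ft_force: [0.8, -0.1, 0.5]
finger_gap: 54.9
grip_force: 26.7
```

>>> play_rows([
  [[0.5,-4.5,0,0,0,0],[0.8,-9,0,0,0,0],[1.2,-12.5,0,0,0,0],[1.2,-15.5,0,0,0,0],[1.2,-17.5,0,0,0,0]],
])

```text
time: 6.45
tool_pos: [473.5, -280.0, 116.2]
tcp_rot: [-180.0, -0.0, 179.9]
ft_force: [0.3, 0.1, -0.2]
finger_gap: 54.9
grip_force: 26.7
```

>>> play_rows([
  [[0,-1,1,0,0,0],[0,-1.5,2.5,0,0,0],[0,-1.8,4,0,0,0],[0,-1.8,5,0,0,0],[0,-1.8,5,0,0,0]],
])

```text
time: 6.95
tool_pos: [472.5, -293.6, 63.2]
tcp_rot: [179.8, -0.2, -179.9]
ft_force: [0.6, 0.1, -0.5]
finger_gap: 54.7
grip_force: 26.7
```

>>> play_rows([
  [[0,0,0,0,0,0],[0,0,0,0,0,0],[0,0,0,0,0,0],[0,0,0,0,0,0],[0,0,0,0,0,0]],
])

```text
time: 7.45
tool_pos: [474.3, -295.9, 66.7]
tcp_rot: [-180.0, 0.0, -180.0]
ft_force: [-0.9, 0.0, -0.2]
finger_gap: 54.6
grip_force: 26.7
```

>>> play_rows([
  [[0,-0.4,2,0,0,0],[0,-0.8,4,0,0,0],[0,-0.8,5,0,0,0],[0,-0.8,5.4,0,0,0],[0,-0.8,5.6,0,0,0]],
])

```text
time: 7.95
tool_pos: [474.1, -303.6, 10.2]
tcp_rot: [180.0, -0.0, -180.0]
ft_force: [-0.5, -1.0, 0.5]
finger_gap: 55.3
grip_force: 26.7
```

>>> play_rows([
  [[0,0,0,0,0,0],[0,0,0,0,0,0],[0,0,0,0,0,0]],
])

```text
time: 8.25
tool_pos: [474.6, -304.1, 11.1]
tcp_rot: [-180.0, 0.1, -180.0]
ft_force: [-0.3, 0.1, -0.8]
finger_gap: 54.8
grip_force: 26.7
```

```bash
python3 - <<'E'
from h import *
st=sensors.sense(); print(st["tool_pos"])
w=wrist(); t=optics.snapshot("top"); s=optics.snapshot("scene")
a=cv2.resize(w["pixels"][200:360,200:366],(498,480)); 
u,v=map(int,proj(t,(475,-304,12))); b=cv2.resize(t["pixels"][v-30:v+30,u-24:u+6+18],(0,0),fx=4,fy=4,interpolation=cv2.INTER_CUBIC)
u,v=map(int,proj(s,(475,-304,12))); c=cv2.resize(s["pixels"][v-30:v+30,u-24:u+24],(0,0),fx=4,fy=4,interpolation=cv2.INTER_CUBIC)
im=np.hstack([a,np.vstack([b,c])]); cv2.imwrite("pics/p1.png",im[...,::-1])
E
```

```text
[ 474.59037356 -304.07354409   11.14345173]
```

View pics/p1.png

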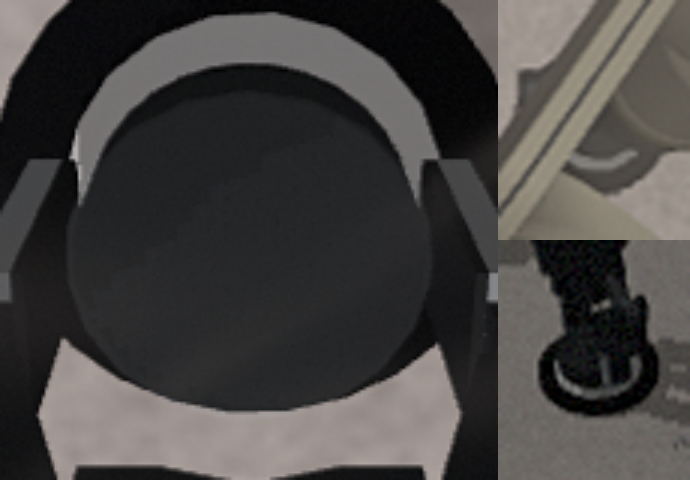

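>>> play_rows([
  [[0,0,0.1,0,0,0],[0,0,0.2,0,0,0],[0,0,0.25,0,0,0],[0,0,0.3,0,0,0],[0,0,0.3,0,0,0]],
])

```text
time: 8.9
tool_pos: [474.0, -303.7, 7.6]
tcp_rot: [180.0, -0.0, -180.0]
ft_force: [-3.1, 1.3, 3.9]
finger_gap: 54.7
grip_force: 27.1
```

>>> play_rows([
  [[0,0,0,0,0,0],[0,0,0,0,0,0]],
])

```text
time: 9.1
tool_pos: [474.0, -303.7, 7.5]
tcp_rot: [180.0, -0.0, -180.0]
ft_force: [-3.1, 1.4, 5.6]
finger_gap: 54.7
grip_force: 27.1
```

>>> play_rows([
  [[0,0,0,0,0,0],[0,0,0,0,0,0],[0,0,0,0,0,0],[0,0,0,0,0,0]],
], jaw=1)

```text
time: 9.5
tool_pos: [474.0, -303.7, 7.2]
tcp_rot: [180.0, -0.0, -180.0]
ft_force: [0.8, 0.7, -0.0]
finger_gap: 85.4
grip_force: 0.0
```

>>> play_rows([
  [[0,0,-1.5,0,0,0],[0,0,-4,0,0,0],[0,0,-8,0,0,0],[0,0,-10,0,0,0],[0,0,-11,0,0,0]],
])

```text
time: 10.0
tool_pos: [475.7, -305.0, 121.5]
tcp_rot: [-179.8, 0.2, -180.0]
ft_force: [0.0, 0.1, 0.1]
finger_gap: 85.5
grip_force: 0.0
```

>>> play_rows([
  [[0,0,0,0,0,0],[0,0,0,0,0,0],[0,0,0,0,0,0],[0,0,0,0,0,0]],
])

```text
time: 10.4
tool_pos: [473.2, -303.1, 115.6]
tcp_rot: [179.9, -0.1, -180.0]
ft_force: [0.6, -0.5, 0.4]
finger_gap: 85.4
grip_force: 0.0
```

```bash
cat >> h.py <<'E'
def check(s,X,zt,rad=28,lo=400):
    """dish edge (r 28 at zt, from its dark/colour contour) and white middle, by colour contrast with the middle"""
    uv=proj(s,(*X,zt)); ppm=abs(proj(s,(X[0],X[1]+10,zt))[0]-uv[0])/10+abs(proj(s,(X[0],X[1]+10,zt))[1]-uv[1])/10
    return circle(s,uv,int(34*ppm)+3,zt,far=30.5*ppm)
E
python3 - <<'E'
from h import *
st=sensors.sense(); print(st["tool_pos"],st["finger_gap"])
w=wrist(); print(proj(w,(475,-304,24)),check(w,(473,-303,24)[:2],24))
h=cv2.cvtColor(w["pixels"],cv2.COLOR_RGB2HSV).astype(int)
u,v=map(int,proj(w,(473,-303,24)));save(w,"pics/p2.png",u-70,u+70,v-70,v+60,4)
E
```

```text
[ 473.17632281 -303.07859067  115.58598748] 85.3683500565925
[281.62674841 217.1775979 ] (array([ 470.5, -303.6]), np.float64(30.7), np.float64(0.61))
```

View pics/p2.png

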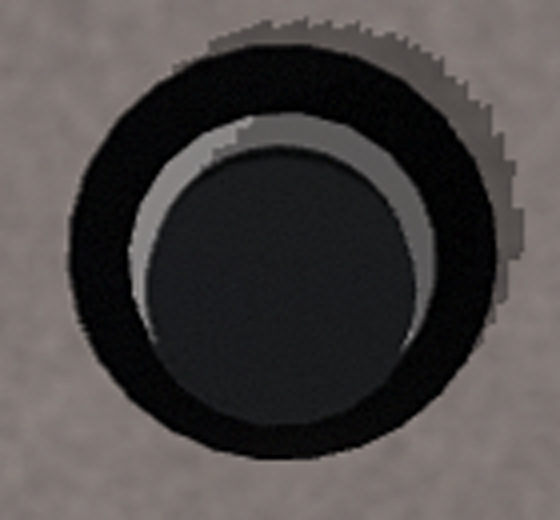

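```bash
python3 - <<'E'
from h import *
w=wrist(); u,v=map(int,proj(w,(473,-303,24)))
f=lambda p:np.array(p)/4+[u-70-.4,v-70-.4]
print("ring",back(w,[f((68,251)),f((498,251)),f((283,43)),f((283,460)),f((129,250)),f((437,250)),f((283,112))],8).round(1))
print("dish",back(w,[f((146,289)),f((416,289)),f((281,155)),f((281,424))],24).round(1))
E
```

```text
ring [[ 471.  -347.1    8. ]
 [ 470.9 -258.4    8. ]
 [ 428.5 -302.8    8. ]
 [ 517.9 -302.7    8. ]
 [ 470.7 -334.5    8. ]
 [ 470.7 -271.     8. ]
 [ 442.1 -302.8    8. ]]
dish [[ 474.2 -329.5   24. ]
 [ 474.2 -276.9   24. ]
 [ 447.7 -303.2   24. ]
 [ 502.6 -303.2   24. ]]
```

>>> play_rows([
  [[-0.3,3,0,0,0,0],[-0.6,7,0,0,0,0],[-0.9,11.5,0,0,0,0],[-1.2,16,0,0,0,0],[-1.5,20.5,0,0,0,0]],
])

```text
time: 11.0
tool_pos: [488.7, -97.1, 117.0]
tcp_rot: [180.0, -0.0, 180.0]
ft_force: [0.5, -0.3, 0.5]
finger_gap: 85.2
grip_force: 0.0
```

>>> play_rows([
  [[-0.3,4.5,0,0,0,0],[-0.6,9,0,0,0,0],[-0.8,13,0,0,0,0],[-0.8,16.5,0,0,0,0],[-0.8,18.5,0,0,0,0]],
])

```text
time: 11.5
tool_pos: [496.5, 88.9, 117.0]
tcp_rot: [180.0, -0.0, -179.9]
ft_force: [-0.1, 0.3, 1.0]
finger_gap: 85.8
grip_force: 0.0
```

>>> play_rows([
  [[0,0,0.5,0,0,0],[0,0,1,0,0,0],[0,0,1,0,0,0],[0,0,1,0,0,0],[0,0,1,0,0,0]],
])

```text
time: 12.0
tool_pos: [497.1, 85.4, 107.3]
tcp_rot: [-180.0, -0.0, 179.9]
ft_force: [0.3, 0.6, 0.5]
finger_gap: 85.5
grip_force: 0.0
```

```bash
python3 - <<'E'
from h import *
w=wrist(); st=sensors.sense(); print(st["tool_pos"])
print(blob(w,lambda h:(abs(h[...,0]-25)<8)&(h[...,1]>110),32,330),check(w,(494,90),32))
print(blob(w,lambda h:(abs(h[...,0]-112)<12)&(h[...,1]>110),16,250))
E
```

```text
[497.20310426  85.51596379 107.44621791]
((253, 178, 73, 74), (array([493. ,  89.7]), np.float64(26.7), np.float64(0.53))) (array([494. ,  89.8]), np.float64(26.4), np.float64(0.1))
((260, 159, 69, 49), (array([479.9,  93.8]), np.float64(25.5), np.float64(0.4)))
```

>>> play_rows([
  [[0.1,0.4,3,0,0,0],[0.1,0.45,6,0,0,0],[0.1,0.45,8,0,0,0],[0.1,0.45,8.9,0,0,0],[0.1,0.45,9.1,0,0,0]],
])

```text
time: 12.55
tool_pos: [495.3, 90.4, 15.4]
tcp_rot: [-180.0, -0.1, 180.0]
ft_force: [0.4, 0.5, 0.6]
finger_gap: 85.5
grip_force: 0.0
```

>>> play_rows([
  [[0,0,0,0,0,0],[0,0,0,0,0,0],[0,0,0,0,0,0],[0,0,0,0,0,0]],
])

```text
time: 12.95
tool_pos: [496.7, 90.8, 17.2]
tcp_rot: [180.0, 0.1, -180.0]
ft_force: [-0.3, 0.9, -0.5]
finger_gap: 85.3
grip_force: 0.0
```

>>> play_rows([
  [[0.05,-0.1,0.15,0,0,0],[0.05,-0.1,0.15,0,0,0],[0.05,-0.1,0.15,0,0,0],[0.05,-0.1,0.15,0,0,0],[0.05,-0.1,0.15,0,0,0]],
], jaw=0.7)

```text
time: 13.45
tool_pos: [495.5, 89.8, 14.8]
tcp_rot: [180.0, -0.0, -180.0]
ft_force: [0.9, -0.4, -0.3]
finger_gap: 59.4
grip_force: 0.0
```

>>> play_rows([
  [[0,0,0,0,0,0],[0,0,0,0,0,0],[0,0,0,0,0,0],[0,0,0,0,0,0],[0,0,0,0,0,0]],
], jaw=0.5)

```text
time: 13.95
tool_pos: [495.7, 89.8, 15.1]
tcp_rot: [-180.0, 0.0, -180.0]
ft_force: [-1.3, -0.7, 4.3]
finger_gap: 55.0
grip_force: 26.7
```

>>> play_rows([
  [[0,0,-0.5,0,0,0],[0,0,-1.5,0,0,0],[0,0,-3,0,0,0],[0,0,-4,0,0,0],[0,0,-4.5,0,0,0]],
])

```text
time: 14.45
tool_pos: [496.4, 89.8, 61.5]
tcp_rot: [180.0, 0.1, -180.0]
ft_force: [0.3, -0.1, -0.0]
finger_gap: 54.8
grip_force: 26.5
```

>>> play_rows([
  [[-1,-2,-2,0,0,0],[-2.5,-5,-4,0,0,0],[-4.5,-9,-4.5,0,0,0],[-6.5,-13,-4.5,0,0,0],[-8.5,-17,-4.5,0,0,0]],
])

```text
time: 14.95
tool_pos: [581.3, -81.8, 105.4]
tcp_rot: [-180.0, 0.1, -180.0]
ft_force: [1.2, -0.9, -0.6]
finger_gap: 54.9
grip_force: 26.6
```

>>> play_rows([
  [[-2,-4,0,0,0,0],[-3.8,-7.5,0,0,0,0],[-5,-10,0,0,0,0],[-5.5,-11.3,0,0,0,0],[-5.8,-11.9,0,0,0,0]],
])

```text
time: 15.45
tool_pos: [638.4, -200.1, 104.3]
tcp_rot: [180.0, -0.0, 179.9]
ft_force: [0.1, 0.4, -0.9]
finger_gap: 55.1
grip_force: 26.6
```

>>> play_rows([
  [[0,0,1,0,0,0],[0,0,3,0,0,0],[0,0,4.5,0,0,0],[0,0,5.5,0,0,0],[0,0,6,0,0,0]],
])

```text
time: 15.95
tool_pos: [637.4, -197.9, 42.9]
tcp_rot: [179.9, -0.1, -179.9]
ft_force: [-0.3, 0.8, 0.4]
finger_gap: 55.1
grip_force: 26.6
```

>>> play_rows([
  [[0,0,0,0,0,0],[0,0,0,0,0,0],[0,0,0,0,0,0],[0,0,0,0,0,0],[0,0,0,0,0,0]],
])

```text
time: 16.45
tool_pos: [638.9, -199.4, 45.4]
tcp_rot: [-180.0, 0.0, -180.0]
ft_force: [0.8, -0.9, -0.1]
finger_gap: 54.8
grip_force: 26.6
```

>>> play_rows([
  [[0,-0.05,1.2,0,0,0],[0,-0.05,2.4,0,0,0],[0,-0.05,3.1,0,0,0],[0,-0.05,3.3,0,0,0],[0,-0.05,3.4,0,0,0]],
])

```text
time: 16.95
tool_pos: [638.0, -199.5, 9.8]
tcp_rot: [180.0, -0.1, -180.0]
ft_force: [-0.1, 0.8, -0.5]
finger_gap: 54.8
grip_force: 26.6
```

>>> play_rows([
  [[0,0,0,0,0,0],[0,0,0,0,0,0],[0,0,0.1,0,0,0],[0,0,0.2,0,0,0],[0,0,0.3,0,0,0]],
])

```text
time: 17.45
tool_pos: [638.7, -199.8, 7.9]
tcp_rot: [-180.0, 0.0, -180.0]
ft_force: [0.7, 0.2, -0.4]
finger_gap: 55.1
grip_force: 26.6
```

>>> play_rows([
  [[0,0,0,0,0,0],[0,0,0,0,0,0],[0,0,0,0,0,0]],
])

```text
time: 17.75
tool_pos: [638.5, -199.7, 7.8]
tcp_rot: [-180.0, -0.0, -180.0]
ft_force: [-0.8, -0.1, 0.7]
finger_gap: 54.8
grip_force: 26.6
```

Not in contact yet; lower a little more.

>>> play_rows([
  [[0,0,0.05,0,0,0],[0,0,0.07,0,0,0],[0,0,0.07,0,0,0],[0,0,0.07,0,0,0]],
])

```text
time: 18.15
tool_pos: [638.6, -199.7, 7.1]
tcp_rot: [-180.0, 0.0, -180.0]
ft_force: [-0.4, 0.3, -0.9]
finger_gap: 54.5
grip_force: 26.7
```

>>> play_rows([
  [[0,0,0.05,0,0,0],[0,0,0.08,0,0,0],[0,0,0.08,0,0,0],[0,0,0.08,0,0,0]],
])

```text
time: 18.55
tool_pos: [638.6, -199.7, 7.1]
tcp_rot: [-180.0, -0.0, -180.0]
ft_force: [-3.0, 1.4, 6.3]
finger_gap: 54.9
grip_force: 27.1
```

>>> play_rows([
  [[0,0,0,0,0,0],[0,0,0,0,0,0],[0,0,0,0,0,0],[0,0,0,0,0,0]],
], jaw=1)

```text
time: 18.95
tool_pos: [638.4, -199.7, 6.1]
tcp_rot: [180.0, -0.0, -180.0]
ft_force: [-1.1, -0.4, 1.9]
finger_gap: 85.7
grip_force: 0.0
```

>>> play_rows([
  [[0,0,-1.5,0,0,0],[0,0,-4,0,0,0],[0,0,-8,0,0,0],[0,0,-10,0,0,0],[0,0,-11,0,0,0]],
])

```text
time: 19.45
tool_pos: [640.5, -200.5, 121.0]
tcp_rot: [-179.9, 0.3, -180.0]
ft_force: [0.2, -0.1, 0.1]
finger_gap: 85.6
grip_force: 0.0
```

>>> play_rows([
  [[0,0,0,0,0,0],[0,0,0,0,0,0],[0,0,0,0,0,0]],
])

```text
time: 19.75
tool_pos: [637.3, -199.2, 114.0]
tcp_rot: [179.9, -0.2, -180.0]
ft_force: [-0.0, -0.8, -0.2]
finger_gap: 85.3
grip_force: 0.0
```

```bash
python3 - <<'E'
from h import *
w=wrist(); u,v=map(int,proj(w,(638,-200,24)))
print(sensors.sense()["tool_pos"],u,v,check(w,(638,-200),24))
save(w,"pics/p3.png",u-70,u+70,v-70,v+60,4)
E
```

```text
[ 637.32099144 -199.25212223  114.06079486] 281 216 (array([ 637.9, -200.1]), np.float64(26.3), np.float64(0.57))
```

View pics/p3.png

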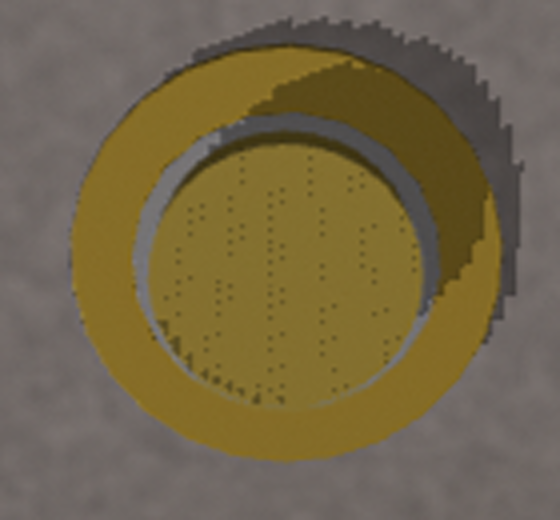

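>>> play_rows([
  [[1,2,0,0,0,0],[3,5.5,0,0,0,0],[5,9.5,0,0,0,0],[7,13,0,0,0,0],[9,17,0,0,0,0]],
])

```text
time: 20.3
tool_pos: [546.8, -28.7, 114.9]
tcp_rot: [180.0, -0.1, 180.0]
ft_force: [0.7, 1.0, 0.0]
finger_gap: 85.7
grip_force: 0.0
```

>>> play_rows([
  [[2.2,4,0.2,0,0,0],[4.2,7.5,0.4,0,0,0],[5.5,10.2,0.4,0,0,0],[6,11.5,0.4,0,0,0],[6.2,12,0.4,0,0,0]],
])

```text
time: 20.8
tool_pos: [485.7, 91.2, 111.6]
tcp_rot: [-180.0, -0.1, -179.9]
ft_force: [-0.3, -0.5, 0.1]
finger_gap: 85.1
grip_force: 0.0
```

>>> play_rows([
  [[0,0,0,0,0,0],[0,0,0,0,0,0],[0,0,0,0,0,0],[0,0,0,0,0,0]],
])

```text
time: 21.2
tool_pos: [486.9, 89.4, 112.2]
tcp_rot: [-180.0, -0.0, 179.9]
ft_force: [0.2, 0.0, 0.3]
finger_gap: 85.1
grip_force: 0.0
```

```bash
python3 - <<'E'
from h import *
w=wrist(); print(sensors.sense()["tool_pos"])
print("wrist",check(w,(479,92.5),16)); t=optics.snapshot("top"); s=optics.snapshot("scene")
B=lambda h:(abs(h[...,0]-112)<12)&(h[...,1]>100)
print(blob(w,B,16,330))
for c in(t,s):
    try: print(check(c,(481,92.5),16))
    except Exception as e: print(e)
E
```

```text
[486.78039119  89.5265453  112.2315874 ]
wrist (array([480.6,  93.9]), np.float64(27.2), np.float64(0.51))
((255, 171, 68, 68), (array([480.8,  93.8]), np.float64(26.6), np.float64(0.51)))
(array([479.1,  96.4]), np.float64(21.4), np.float64(1.52))
(array([486.1,  98.2]), np.float64(29.9), np.float64(1.07))
```

>>> play_rows([
  [[0.2,0.2,3.5,0,0,0],[0.4,0.4,7,0,0,0],[0.4,0.4,9.5,0,0,0],[0.4,0.4,10.6,0,0,0],[0.4,0.4,11,0,0,0]],
])

```text
time: 21.85
tool_pos: [481.6, 94.1, 1.2]
tcp_rot: [-180.0, -0.1, -180.0]
ft_force: [0.5, 0.5, -0.9]
finger_gap: 85.7
grip_force: 0.0
```

>>> play_rows([
  [[0,0,0,0,0,0],[0,0,0,0,0,0],[0,0,0,0,0,0],[0,0,0,0,0,0],[0,0,0,0,0,0]],
])

```text
time: 22.35
tool_pos: [483.0, 94.3, 2.9]
tcp_rot: [180.0, 0.1, -180.0]
ft_force: [0.7, 0.4, 1.2]
finger_gap: 85.3
grip_force: 0.0
```

>>> play_rows([
  [[0,-0.1,0.1,0,0,0],[0,-0.1,0.2,0,0,0],[0,-0.1,0.2,0,0,0],[0,-0.1,0.2,0,0,0],[0,-0.1,0.2,0,0,0]],
], jaw=0.7)

```text
time: 22.85
tool_pos: [482.4, 93.2, 0.2]
tcp_rot: [-180.0, -0.0, -180.0]
ft_force: [-0.1, 0.3, -0.4]
finger_gap: 59.6
grip_force: 0.0
```

>>> play_rows([
  [[0,0,0,0,0,0],[0,0,0,0,0,0],[0,0,0,0,0,0],[0,0,0,0,0,0],[0,0,0,0,0,0]],
], jaw=0.5)

```text
time: 23.35
tool_pos: [482.6, 93.2, 0.6]
tcp_rot: [-180.0, 0.0, -180.0]
ft_force: [-2.7, 0.4, 5.5]
finger_gap: 54.7
grip_force: 26.6
```

>>> play_rows([
  [[0,0,-0.5,0,0,0],[0,0,-1.5,0,0,0],[0,0,-3,0,0,0],[0,0,-4.5,0,0,0],[0,0,-5.5,0,0,0]],
])

```text
time: 23.85
tool_pos: [483.2, 93.3, 57.0]
tcp_rot: [180.0, 0.1, -180.0]
ft_force: [-0.5, 0.8, -1.4]
finger_gap: 54.9
grip_force: 26.6
```

>>> play_rows([
  [[-1.5,-0.7,-2,0,0,0],[-4,-1.8,-4,0,0,0],[-7.5,-3.4,-4,0,0,0],[-11,-5,-4,0,0,0],[-14,-6.3,-4,0,0,0]],
])

```text
time: 24.35
tool_pos: [624.3, 29.3, 96.0]
tcp_rot: [-180.0, 0.1, 180.0]
ft_force: [-0.4, 0.8, -0.5]
finger_gap: 54.9
grip_force: 26.6
```

>>> play_rows([
  [[-1.8,-0.7,0,0,0,0],[-2.8,-1,1,0,0,0],[-3.3,-1.15,2.5,0,0,0],[-3.3,-1.15,4,0,0,0],[-3.3,-1.15,5,0,0,0]],
])

```text
time: 24.85
tool_pos: [653.6, 19.1, 42.6]
tcp_rot: [180.0, -0.2, -180.0]
ft_force: [-1.0, 1.2, -1.5]
finger_gap: 55.2
grip_force: 26.6
```

>>> play_rows([
  [[0,0,0.4,0,0,0],[0,0,0.6,0,0,0],[0,0,0.6,0,0,0],[0,0,0.6,0,0,0],[0,0,0.6,0,0,0]],
])

```text
time: 25.35
tool_pos: [656.1, 18.8, 40.3]
tcp_rot: [-180.0, 0.1, -180.0]
ft_force: [0.1, -0.6, -0.9]
finger_gap: 54.8
grip_force: 26.6
```

>>> play_rows([
  [[0,0,1,0,0,0],[0,0,2,0,0,0],[0,0,2.5,0,0,0],[0,0,2.6,0,0,0],[0,0,2.7,0,0,0]],
])

```text
time: 25.85
tool_pos: [655.2, 18.8, 11.7]
tcp_rot: [180.0, -0.0, -180.0]
ft_force: [-0.0, -0.6, -0.4]
finger_gap: 55.1
grip_force: 26.6
```

>>> play_rows([
  [[0,0,0,0,0,0],[0,0,0,0,0,0],[0,0,0.15,0,0,0],[0,0,0.3,0,0,0],[0,0,0.35,0,0,0]],
])

```text
time: 26.35
tool_pos: [655.4, 18.8, 8.6]
tcp_rot: [180.0, -0.0, -180.0]
ft_force: [-0.7, 1.2, 3.5]
finger_gap: 54.7
grip_force: 27.1
```

>>> play_rows([
  [[0,0,0,0,0,0],[0,0,0,0,0,0],[0,0,0,0,0,0]],
])

```text
time: 26.65
tool_pos: [655.5, 18.8, 8.8]
tcp_rot: [-180.0, 0.0, -180.0]
ft_force: [-0.1, -0.0, -0.6]
finger_gap: 55.1
grip_force: 26.6
```

Nudge 0.5 mm to contact, release, rise, check.

>>> play_rows([
  [[0,0,0.05,0,0,0],[0,0,0.05,0,0,0],[0,0,0.05,0,0,0]],
])

```text
time: 26.95
tool_pos: [655.6, 18.8, 8.6]
tcp_rot: [-180.0, 0.0, -180.0]
ft_force: [-2.7, -0.1, 4.1]
finger_gap: 54.6
grip_force: 26.9
```

>>> play_rows([
  [[0,0,0,0,0,0],[0,0,0,0,0,0],[0,0,0,0,0,0],[0,0,0,0,0,0]],
], jaw=1)

```text
time: 27.35
tool_pos: [655.5, 18.8, 8.2]
tcp_rot: [-180.0, -0.0, -180.0]
ft_force: [-0.5, -0.8, 0.3]
finger_gap: 85.7
grip_force: 0.0
```

>>> play_rows([
  [[0,0,-1.5,0,0,0],[0,0,-4,0,0,0],[0,0,-8,0,0,0],[0,0,-10,0,0,0],[0,0,-10.8,0,0,0]],
])

```text
time: 27.85
tool_pos: [657.8, 18.7, 121.3]
tcp_rot: [-180.0, 0.4, -180.0]
ft_force: [0.5, -0.3, -0.3]
finger_gap: 85.4
grip_force: 0.0
```

>>> play_rows([
  [[0,0,0,0,0,0],[0,0,0,0,0,0],[0,0,0,0,0,0]],
])

```text
time: 28.15
tool_pos: [654.1, 18.9, 114.1]
tcp_rot: [180.0, -0.2, -180.0]
ft_force: [-0.3, 0.3, -0.6]
finger_gap: 85.8
grip_force: 0.0
```

```bash
cat >> h.py <<'E'
def rel(w,X,f):
    """coloured ring outer edge on z=8 and dish top on z=24 (dish = component at the middle)"""
    p=proj(w,(*X,24)).astype(int); h=cv2.cvtColor(w["pixels"],cv2.COLOR_RGB2HSV).astype(int)
    m=f(h).astype(np.uint8); q=proj(w,(*X,8)); yy,xx=np.mgrid[:420,:560]; m[np.hypot(xx-q[0],yy-q[1])>75]=0
    cs,_=cv2.findContours(m,cv2.RETR_EXTERNAL,cv2.CHAIN_APPROX_NONE); c=max(cs,key=cv2.contourArea)
    return "ring",cv2.boundingRect(c),fitc(back(w,c[:,0],8)),"dish",check(w,X,24)
E
python3 - <<'E'
from h import *
w=wrist(); print(sensors.sense()["tool_pos"])
print(rel(w,(655,19),lambda h:(abs(h[...,0]-112)<12)&(h[...,1]>110)))
p=proj(w,(655,19,24)).astype(int); save(w,"pics/p4.png",p[0]-70,p[0]+70,p[1]-70,p[1]+60,4)
E
```

```text
[654.18263574  18.85170732 114.09797898]
('ring', (230, 156, 108, 105), (array([654.7,  19.1]), np.float64(43.9), np.float64(0.24)), 'dish', (array([655.7,  18.1]), np.float64(26.8), np.float64(0.45)))
```

View pics/p4.png

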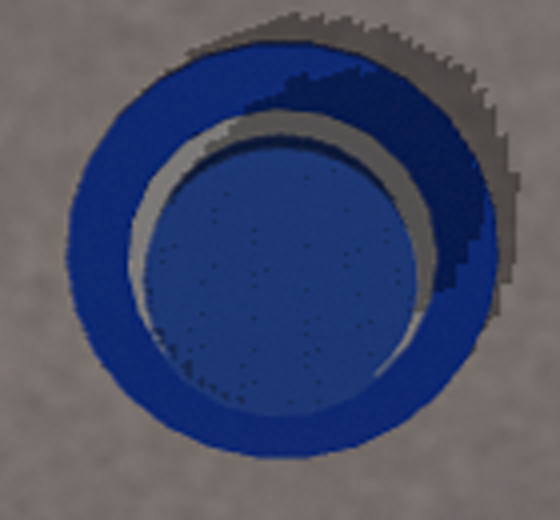

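>>> play_rows([
  [[1,2,0,0,0,0],[3,5.5,0,0,0,0],[5,9.5,0,0,0,0],[7,13,0,0,0,0],[9,17,0,0,0,0]],
])

```text
time: 28.7
tool_pos: [563.8, 189.4, 114.9]
tcp_rot: [-180.0, -0.1, 180.0]
ft_force: [0.8, 0.5, -0.0]
finger_gap: 85.5
grip_force: 0.0
```

>>> play_rows([
  [[2.2,4,0,0,0,0],[4.2,7.5,0,0,0,0],[5.5,10,0,0,0,0],[6.2,11,0,0,0,0],[6.4,11.5,0,0,0,0]],
])

```text
time: 29.2
tool_pos: [500.3, 304.3, 115.3]
tcp_rot: [-179.9, -0.1, -179.9]
ft_force: [0.2, -0.7, -0.7]
finger_gap: 85.8
grip_force: 0.0
```

>>> play_rows([
  [[0,0,0,0,0,0],[0,0,0,0,0,0],[0,0,0,0,0,0],[0,0,0,0,0,0]],
])

```text
time: 29.6
tool_pos: [502.0, 302.9, 116.3]
tcp_rot: [-180.0, 0.0, 179.9]
ft_force: [0.4, 0.3, -0.4]
finger_gap: 85.2
grip_force: 0.0
```

```bash
python3 - <<'E'
from h import *
w=wrist(); print(sensors.sense()["tool_pos"])
print(blob(w,lambda h:(abs(h[...,0]-65)<15)&(h[...,1]>90),32,270),blob(w,lambda h:(abs(h[...,0]-163)<12)&(h[...,1]>90),16,270))
b=blob(w,lambda h:(abs(h[...,0]-65)<15)&(h[...,1]>90),32,270); print("chk",check(w,b[1][0],32))
E
```

```text
[501.91862646 302.97732919 116.2811898 ]
((242, 166, 71, 71), (array([489.9, 298.5]), np.float64(26.3), np.float64(0.42))) ((244, 146, 68, 43), (array([476.2, 298.5]), np.float64(25.7), np.float64(0.33)))
chk (array([486.9, 303.8]), np.float64(30.3), np.float64(2.26))
```

>>> play_rows([
  [[0.5,-0.2,3,0,0,0],[0.95,-0.5,6,0,0,0],[0.95,-0.5,8.5,0,0,0],[0.95,-0.5,9.6,0,0,0],[0.95,-0.5,9.9,0,0,0]],
])

```text
time: 30.15
tool_pos: [491.1, 298.0, 15.9]
tcp_rot: [-179.9, -0.1, 180.0]
ft_force: [0.8, -0.4, 1.1]
finger_gap: 85.3
grip_force: 0.0
```

>>> play_rows([
  [[0,0,0,0,0,0],[0,0,0,0,0,0],[0,0,0,0,0,0],[0,0,0,0,0,0],[0,0,0,0,0,0]],
])

```text
time: 30.65
tool_pos: [492.3, 299.0, 18.0]
tcp_rot: [180.0, 0.1, -180.0]
ft_force: [0.3, 0.9, -0.2]
finger_gap: 85.6
grip_force: 0.0
```

>>> play_rows([
  [[0,-0.1,0.1,0,0,0],[0,-0.1,0.2,0,0,0],[0,-0.1,0.2,0,0,0],[0,-0.1,0.2,0,0,0],[0,-0.1,0.2,0,0,0]],
], jaw=0.7)

```text
time: 31.15
tool_pos: [491.9, 297.7, 15.3]
tcp_rot: [-180.0, -0.0, -180.0]
ft_force: [-0.1, -0.7, -0.2]
finger_gap: 59.7
grip_force: 0.0
```

>>> play_rows([
  [[0,0,0,0,0,0],[0,0,0,0,0,0],[0,0,0,0,0,0],[0,0,0,0,0,0],[0,0,0,0,0,0]],
], jaw=0.5)

```text
time: 31.65
tool_pos: [492.2, 297.8, 15.5]
tcp_rot: [180.0, 0.0, -180.0]
ft_force: [0.1, -0.9, 4.5]
finger_gap: 54.8
grip_force: 26.7
```

>>> play_rows([
  [[0,0,-0.5,0,0,0],[0,0,-1.5,0,0,0],[0,0,-3,0,0,0],[0,0,-4,0,0,0],[0,0,-4.5,0,0,0]],
])

```text
time: 32.15
tool_pos: [493.1, 298.3, 62.7]
tcp_rot: [179.9, 0.2, -180.0]
ft_force: [-0.3, -0.0, -1.3]
finger_gap: 54.9
grip_force: 26.5
```

>>> play_rows([
  [[-1.5,-0.8,-2,0,0,0],[-4,-2.2,-3.5,0,0,0],[-7,-3.9,-3.5,0,0,0],[-10,-5.5,-3.5,0,0,0],[-12.5,-6.9,-3.5,0,0,0]],
])

```text
time: 32.65
tool_pos: [618.5, 227.9, 96.0]
tcp_rot: [180.0, 0.1, 180.0]
ft_force: [0.2, 0.8, -0.0]
finger_gap: 54.6
grip_force: 26.6
```

>>> play_rows([
  [[-1.2,-0.7,0,0,0,0],[-2,-1.1,1,0,0,0],[-2.1,-1.2,2.5,0,0,0],[-2.1,-1.2,4,0,0,0],[-2.1,-1.2,5,0,0,0]],
])

```text
time: 33.15
tool_pos: [635.4, 217.2, 42.0]
tcp_rot: [-180.0, -0.2, -179.9]
ft_force: [-0.0, 0.1, -1.0]
finger_gap: 54.9
grip_force: 26.6
```

>>> play_rows([
  [[0,0,0.4,0,0,0],[0,0,0.6,0,0,0],[0,0,0.6,0,0,0],[0,0,0.6,0,0,0],[0,0,0.6,0,0,0]],
])

```text
time: 33.65
tool_pos: [638.5, 217.0, 40.3]
tcp_rot: [180.0, 0.1, -180.0]
ft_force: [-0.4, -0.1, -0.4]
finger_gap: 54.7
grip_force: 26.6
```

>>> play_rows([
  [[-0.1,0,1,0,0,0],[-0.1,0,2,0,0,0],[-0.1,0,2.6,0,0,0],[-0.1,0,2.8,0,0,0],[-0.1,0,2.9,0,0,0]],
])

```text
time: 34.15
tool_pos: [638.5, 216.7, 9.4]
tcp_rot: [-180.0, -0.1, -180.0]
ft_force: [-0.4, -0.8, 0.5]
finger_gap: 55.1
grip_force: 26.6
```

>>> play_rows([
  [[0,0,0,0,0,0],[0,0,0,0,0,0],[0,0,0.1,0,0,0],[0,0,0.2,0,0,0],[0,0,0.3,0,0,0]],
])

```text
time: 34.65
tool_pos: [639.1, 216.9, 7.6]
tcp_rot: [180.0, 0.0, -180.0]
ft_force: [-5.1, -1.5, 9.0]
finger_gap: 54.9
grip_force: 27.4
```

>>> play_rows([
  [[0,0,0,0,0,0],[0,0,0,0,0,0],[0,0,0,0,0,0]],
])

```text
time: 34.95
tool_pos: [639.1, 216.9, 7.6]
tcp_rot: [180.0, 0.0, -180.0]
ft_force: [-2.1, -0.1, 3.0]
finger_gap: 55.0
grip_force: 26.8
```

>>> play_rows([
  [[0,0,0,0,0,0],[0,0,0,0,0,0],[0,0,0,0,0,0],[0,0,0,0,0,0]],
], jaw=1)

```text
time: 35.35
tool_pos: [638.9, 216.7, 7.1]
tcp_rot: [-180.0, -0.0, -180.0]
ft_force: [-1.1, -0.5, -0.2]
finger_gap: 85.6
grip_force: 0.0
```

>>> play_rows([
  [[0,0,-1.5,0,0,0],[0,0,-4,0,0,0],[0,0,-8,0,0,0],[0,0,-10,0,0,0],[0,0,-10.8,0,0,0]],
])

```text
time: 35.85
tool_pos: [641.2, 217.4, 120.4]
tcp_rot: [179.9, 0.4, -180.0]
ft_force: [0.1, 0.6, 0.1]
finger_gap: 85.6
grip_force: 0.0
```

>>> play_rows([
  [[0,0,0,0,0,0],[0,0,0,0,0,0],[0,0,0,0,0,0]],
])

```text
time: 36.15
tool_pos: [637.6, 216.4, 113.0]
tcp_rot: [-179.9, -0.2, -180.0]
ft_force: [-0.3, -0.5, -0.2]
finger_gap: 85.3
grip_force: 0.0
```

```bash
python3 - <<'E'
from h import *
w=wrist(); print(sensors.sense()["tool_pos"])
print(rel(w,(638,217.5),lambda h:(abs(h[...,0]-65)<15)&(h[...,1]>90)))
E
```

```text
[637.68786916 216.45457046 113.04740643]
('ring', (231, 156, 108, 105), (array([637.6, 217.5]), np.float64(43.8), np.float64(0.23)), 'dish', (array([638.6, 216.4]), np.float64(26.7), np.float64(0.5)))
```

>>> play_rows([
  [[1.5,0.8,0,0,0,0],[4.5,2.2,0,0,0,0],[8.5,4.3,0,0,0,0],[12,6.2,0,0,0,0],[14.5,7.8,0,0,0,0]],
])

```text
time: 36.7
tool_pos: [491.0, 295.1, 113.7]
tcp_rot: [-179.9, -0.2, -180.0]
ft_force: [-0.6, 0.9, -0.3]
finger_gap: 85.2
grip_force: 0.0
```

>>> play_rows([
  [[0.8,0.3,0,0,0,0],[1,0.3,0,0,0,0],[1,0.3,0,0,0,0],[1,0.3,0,0,0,0],[1,0.3,0,0,0,0]],
])

```text
time: 37.2
tool_pos: [484.8, 297.1, 115.2]
tcp_rot: [-180.0, 0.0, 179.9]
ft_force: [0.2, -0.8, 0.1]
finger_gap: 85.6
grip_force: 0.0
```

```bash
python3 - <<'E'
from h import *
w=wrist(); print(sensors.sense()["tool_pos"])
print(blob(w,lambda h:(abs(h[...,0]-163)<12)&(h[...,1]>90),16,270))
E
```

```text
[484.76061328 297.13095045 115.2046708 ]
((252, 167, 67, 68), (array([476.5, 298.4]), np.float64(26.6), np.float64(0.47)))
```

>>> play_rows([
  [[0.3,0.05,3.5,0,0,0],[0.6,0.1,7,0,0,0],[0.6,0.1,9.8,0,0,0],[0.6,0.1,10.9,0,0,0],[0.6,0.1,11.2,0,0,0]],
])

```text
time: 37.75
tool_pos: [477.2, 298.0, 1.9]
tcp_rot: [-179.9, -0.1, 180.0]
ft_force: [-0.4, -0.4, -0.4]
finger_gap: 85.3
grip_force: 0.0
```

>>> play_rows([
  [[0,0,0,0,0,0],[0,0,0,0,0,0],[0,0,0,0,0,0],[0,0,0,0,0,0],[0,0,0,0,0,0]],
])

```text
time: 38.25
tool_pos: [478.4, 299.0, 4.0]
tcp_rot: [180.0, 0.1, -180.0]
ft_force: [-0.3, 0.8, -0.3]
finger_gap: 85.2
grip_force: 0.0
```

>>> play_rows([
  [[0,-0.1,0.2,0,0,0],[0,-0.1,0.3,0,0,0],[0,-0.1,0.3,0,0,0],[0,-0.1,0.3,0,0,0],[0,-0.1,0.3,0,0,0]],
], jaw=0.7)

```text
time: 38.75
tool_pos: [477.9, 297.7, 0.3]
tcp_rot: [-180.0, -0.0, -180.0]
ft_force: [-0.4, 0.2, -0.3]
finger_gap: 59.8
grip_force: 0.0
```

>>> play_rows([
  [[0,0,0,0,0,0],[0,0,0,0,0,0],[0,0,0,0,0,0],[0,0,0,0,0,0],[0,0,0,0,0,0]],
], jaw=0.5)

```text
time: 39.25
tool_pos: [478.1, 297.9, 0.6]
tcp_rot: [180.0, 0.0, -180.0]
ft_force: [-0.5, 0.0, 4.3]
finger_gap: 54.8
grip_force: 26.7
```

>>> play_rows([
  [[0,0,-0.5,0,0,0],[0,0,-1.5,0,0,0],[0,0,-3.5,0,0,0],[0,0,-5.5,0,0,0],[0,0,-6.5,0,0,0]],
])

```text
time: 39.75
tool_pos: [479.1, 298.3, 67.9]
tcp_rot: [179.9, 0.2, -180.0]
ft_force: [-0.1, 1.0, -0.2]
finger_gap: 54.9
grip_force: 26.6
```

>>> play_rows([
  [[0,-2,-2,0,0,0],[0.1,-5,-3.5,0,0,0],[0.2,-9,-3.5,0,0,0],[0.3,-13.5,-3.5,0,0,0],[0.4,-18,-3.5,0,0,0]],
])

```text
time: 40.25
tool_pos: [473.7, 116.4, 100.6]
tcp_rot: [180.0, 0.0, -179.9]
ft_force: [1.2, 0.1, 0.0]
finger_gap: 55.0
grip_force: 26.7
```

>>> play_rows([
  [[0.1,-4.5,0,0,0,0],[0.2,-9,0,0,0,0],[0.3,-13.5,0,0,0,0],[0.4,-18,0,0,0,0],[0.5,-21,0,0,0,0]],
])

```text
time: 40.75
tool_pos: [468.6, -95.0, 100.6]
tcp_rot: [-180.0, 0.0, 179.9]
ft_force: [0.9, -0.1, -0.2]
finger_gap: 55.1
grip_force: 26.7
```

>>> play_rows([
  [[0,-1.8,0,0,0,0],[0,-2.8,1,0,0,0],[0,-2.9,2.5,0,0,0],[0,-2.9,4,0,0,0],[0,-2.9,5,0,0,0]],
])

```text
time: 41.25
tool_pos: [468.0, -120.4, 48.4]
tcp_rot: [179.9, -0.1, -180.0]
ft_force: [-0.8, 0.4, -0.2]
finger_gap: 55.0
grip_force: 26.7
```

>>> play_rows([
  [[0,0,0.4,0,0,0],[0,0,0.6,0,0,0],[0,0,0.6,0,0,0],[0,0,0.6,0,0,0],[0,0,0.6,0,0,0]],
])

```text
time: 41.75
tool_pos: [469.6, -121.4, 45.0]
tcp_rot: [-180.0, 0.1, -180.0]
ft_force: [-0.5, 0.4, -0.3]
finger_gap: 54.7
grip_force: 26.7
```

>>> play_rows([
  [[-0.1,0.1,1,0,0,0],[-0.1,0.1,2.2,0,0,0],[-0.1,0.1,3,0,0,0],[-0.1,0.1,3.15,0,0,0],[-0.1,0.1,3.2,0,0,0]],
])

```text
time: 42.25
tool_pos: [469.4, -120.1, 11.5]
tcp_rot: [180.0, -0.1, -180.0]
ft_force: [-0.6, 0.7, -0.7]
finger_gap: 54.8
grip_force: 26.7
```

>>> play_rows([
  [[0,0,0,0,0,0],[0,0,0,0,0,0],[0,0,0.1,0,0,0],[0,0,0.2,0,0,0],[0,0,0.3,0,0,0]],
])

```text
time: 42.75
tool_pos: [470.1, -120.3, 9.4]
tcp_rot: [-180.0, 0.0, -180.0]
ft_force: [0.2, -0.4, -0.1]
finger_gap: 54.9
grip_force: 26.7
```

>>> play_rows([
  [[0,0,0,0,0,0],[0,0,0,0,0,0],[0,0,0,0,0,0]],
])

```text
time: 43.05
tool_pos: [470.1, -120.3, 9.3]
tcp_rot: [-180.0, 0.0, -180.0]
ft_force: [-0.1, 0.4, -0.5]
finger_gap: 54.9
grip_force: 26.7
```

>>> play_rows([
  [[0,0,0.05,0,0,0],[0,0,0.1,0,0,0],[0,0,0.1,0,0,0],[0,0,0.1,0,0,0]],
])

```text
time: 43.45
tool_pos: [470.1, -120.3, 8.6]
tcp_rot: [-180.0, 0.0, -180.0]
ft_force: [-1.5, 1.2, 4.6]
finger_gap: 54.9
grip_force: 27.1
```

>>> play_rows([
  [[0,0,0,0,0,0],[0,0,0,0,0,0],[0,0,0,0,0,0],[0,0,0,0,0,0]],
], jaw=1)

```text
time: 43.85
tool_pos: [470.0, -120.2, 8.2]
tcp_rot: [180.0, -0.0, -180.0]
ft_force: [0.0, 0.1, -0.1]
finger_gap: 85.3
grip_force: 0.0
```

>>> play_rows([
  [[0,0,-1.5,0,0,0],[0,0,-4,0,0,0],[0,0,-8,0,0,0],[0,0,-10,0,0,0],[0,0,-10.8,0,0,0]],
])

```text
time: 44.35
tool_pos: [471.7, -120.9, 119.1]
tcp_rot: [-179.9, 0.2, -180.0]
ft_force: [0.6, -0.6, -0.9]
finger_gap: 85.5
grip_force: 0.0
```

>>> play_rows([
  [[0,0,0,0,0,0],[0,0,0,0,0,0],[0,0,0,0,0,0]],
])

```text
time: 44.65
tool_pos: [468.8, -119.8, 114.4]
tcp_rot: [179.9, -0.2, -180.0]
ft_force: [-1.0, -0.5, -0.4]
finger_gap: 85.4
grip_force: 0.0
```

```bash
python3 - <<'E'
from h import *
w=wrist(); print(sensors.sense()["tool_pos"])
print(rel(w,(469,-120),lambda h:(abs(h[...,0]-163)<12)&(h[...,1]>90)))
E
```

```text
[ 468.88747137 -119.87209456  114.48020066]
('ring', (229, 156, 108, 104), (array([ 469.1, -120.4]), np.float64(44.1), np.float64(0.23)), 'dish', (array([ 470.4, -120.6]), np.float64(26.6), np.float64(0.46)))
```

>>> play_rows([
  [[0,3,-3,0,0,0],[0,7,-6,0,0,0],[0,11.5,-8,0,0,0],[0,16,-8,0,0,0],[0,20.5,-8,0,0,0]],
])

```text
time: 45.2
tool_pos: [469.9, 86.4, 196.5]
tcp_rot: [180.0, 0.0, 180.0]
ft_force: [0.6, 0.1, -0.4]
finger_gap: 85.4
grip_force: 0.0
```

>>> play_rows([
  [[0,4.5,0,0,0,0],[0,9,0,0,0,0],[0,13.5,0,0,0,0],[0,17,0,0,0,0],[0,19,0,0,0,0]],
])

```text
time: 45.7
tool_pos: [468.8, 277.3, 194.8]
tcp_rot: [-180.0, -0.1, -179.9]
ft_force: [-0.4, -0.2, -0.4]
finger_gap: 85.4
grip_force: 0.0
```

>>> play_rows([
  [[3,3.5,0,0,0,0],[6,7,0,0,0,0],[8,10,0,0,0,0],[9,12,0,0,0,0],[9,12,0,0,0,0]],
])

```text
time: 46.2
tool_pos: [377.7, 396.6, 195.0]
tcp_rot: [-180.0, -0.1, -179.8]
ft_force: [-0.1, 0.0, 0.7]
finger_gap: 85.7
grip_force: 0.0
```

```bash
python3 - <<'E'
from h import *
t=optics.snapshot("top"); s=optics.snapshot("scene")
for n,X in dict(green=(640,217),blue=(656.6,19),yellow=(640,-200),magenta=(471,-120.5),black=(475,-304)).items():
    print(n,check(t,X,24),check(s,X,24))
save(t,"pics/t9.png",160,440,130,280,2.8)
E
```

```text
green (array([637.7, 213.6]), np.float64(32.8), np.float64(0.6)) (array([642.4, 224.2]), np.float64(33.1), np.float64(0.56))
blue (array([653.7,  18.5]), np.float64(36.3), np.float64(2.32)) (array([660.8,  28.6]), np.float64(42.1), np.float64(1.05))
yellow (array([ 641.1, -201. ]), np.float64(34.5), np.float64(6.37)) (array([ 644., -188.]), np.float64(40.3), np.float64(3.88))
magenta (array([ 473.2, -120. ]), np.float64(26.0), np.float64(0.29)) (array([ 479.1, -108.6]), np.float64(39.4), np.float64(5.59))
black (array([ 475.3, -299.4]), np.float64(43.1), np.float64(0.44)) (array([ 482.2, -286.3]), np.float64(44.1), np.float64(0.52))
```

View pics/t9.png

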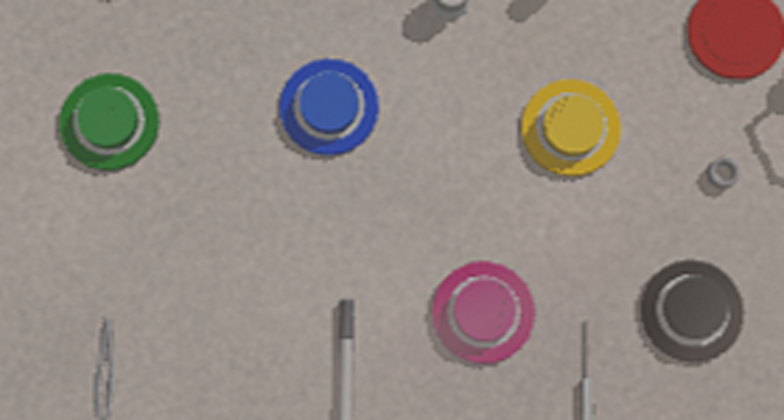

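>>> play_rows([
  [[0,0,0,0,0,0],[0,0,0,0,0,0],[0,0,0,0,0,0]],
])

```text
time: 46.6
tool_pos: [380.5, 394.0, 196.2]
tcp_rot: [-180.0, -0.0, 179.9]
ft_force: [0.2, 0.1, 0.0]
finger_gap: 85.4
grip_force: 0.0
```

```bash
python3 -c "
from bench import job; print(job.hand_in())"
```

```text
the job is handed in; nothing more can be done
None
```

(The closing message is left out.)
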